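# Level the setting rack, load the trays and hang its label

## Robot

A 6-joint arm with a two-finger parallel gripper is mounted at the origin on the work surface. World frame = base frame: x ahead of the robot, y to its left, z up, the work surface at z = 0. Lengths are in m, angles in rad, forces in N, time in s.
With the tool pointing down it reaches from about 0.35 to 1 m from the base axis. Payload 7.1 kg.
Tool frame: the origin (TCP) lies between the finger pads; the fingertips stand 22 mm ahead of it and the grasp point (between the pads) lies 3 mm ahead of it; z points along the fingers, y is the line along which they close (so a half turn about z gives the same grasp; the last joint's range is limited). The gripper opens to 85 mm and grips with 20 to 120 N. Pads are 22 mm wide; open, the fingers measure 114 mm over their backs; the gripper's body (76 mm by 85 mm) begins 54 mm behind the grasp point. The pads swing forward as they close: fully open they stand 13 mm farther back than shut.
Start: joints at [1.322, 0.423, 1.63, -0, 1.089, -0.019], TCP at [0.142, 0.609, 0.253] pointing down, gripper open.
Joint ranges: [-3, 3], [-0.9, 2.11], [0.09, 2.58], [-1.31, 4.45], [0.11, 2.69], [-2.54, 2.54]. Speed limits (rad/s): [2.39, 2.39, 3.01, 3.14, 3.14, 3.14].

## Interface

Orientations are given as a rotation vector (axis times angle).
In Python, from rig import manip gives the robot as it stands. The module is installed in compiled form; this text tells all that it offers. Calls block until the motion is done:
- manip.move_to(position, orientation): joint-space move of the TCP to a pose.
- manip.servo_line(position, orientation=None, rate=0.15): straight line of the TCP; orientation=None keeps the orientation; rate is the mean speed in m/s.
- manip.set_joints(angles): joint-space move.
- manip.command_gripper(opening, f_grip=None): finger opening in m; f_grip is the grip in N (None keeps the last); returns when the fingers have stopped.
- manip.hold(seconds).
- manip.solve_ik(position, orientation): joint angles nearest the present ones, or None.
- manip.camera(name): name is "side" or "top" or "wrist"; returns a dict with "image" (480x640x3 uint8, red, green, blue), "fx", "fy", "cx", "cy" (pixels), "k1" (the pictures are not rectified: a ray, as slopes to the right and down, at radius r is drawn at 1 + k1 r^2 times it, then the intrinsics apply), "cam_to_world" (4x4, takes a point from camera to world coordinates); the wrist camera has in their place "mount" (4x4, takes a point from camera to tool coordinates, whose origin is the TCP and whose axes are the flange's). Camera axes: x right, y down, z forward; pixel columns grow to the right and rows downward; lengths in m; the calibration is good to about 2 mm. A picture is of the moment at which its call begins: read the wrist's pose just before it. There is no depth.
A pose or a line that the arm cannot do raises manip.IKError and nothing moves.
- manip.sign_off(): hands the job in; it is judged then, once.
Readings, each from a call of its own:
- manip.get_time(): time.
- manip.get_joint_positions(): joint angles.
- manip.get_joint_vel(): joint speeds.
- manip.get_tau(): joint torques, N m.
- manip.get_position(): TCP position.
- manip.get_ee_rot(): TCP orientation.
- manip.get_contact_force(): force on the tool from outside, world axes, zero at the start.
- manip.get_torque(): the same for the moment, N m.
- manip.get_width(): finger opening in m.
- manip.get_grip_force(): force on a finger pad.
Only numpy, scipy, OpenCV 4.12 (cv2) and the standard library are available. Lean on these libraries where they do the work, as an engineer would, in place of code of your own. Each camera call takes 0.05 s, during which the arm holds its last target. There are 200 camera calls.

## Task

Get the larder's setting rack ready for a batch of fruit paste: first turn its two orange foot knobs until the rack sits level, each vial's bubble midway between its marks. Then slide every tray lying on the counter fully home into the rack, one to a slot and handle outwards (any slots), and hang the tent label astride the rack's top rail. The rack must still be level at the end; leave the jars, the tin and the ramekin where they are.

Things in the scene. Friction and masses are not known exactly. Their poses are not given: they have to be found in the camera images.
- platform: Tilting top of the aluminium setting rack (two stepped shelves of two bays, top rail), 215 mm deep, 250 wide, on a fixed ball foot at the rear middle and two foot screws at the front corners. Origin: over the rear foot, 33 mm above the counter; x to the rear, y to the left, z normal to it (vertical = level). Knob axes at x -165, y +165 and -165 mm. Feet fixed to the counter.
- knob_left_grip (a point): Orange bar (46 x 14 mm, 26 tall) of the left foot screw. Point: on its axis, 11 mm below the bar's top, 14 mm above a black disc 46 mm across; x along the bar, z up. Clockwise from above raises the platform's left front corner 2.9 mm per rad, tilting it 0.0123 rad per rad about the line from rear foot to other knob. 0.12 N m, self-locking, keeps its height; stops 4.5 rad either side of level.
- knob_right_grip (a point): Orange bar (46 x 14 mm, 26 tall) of the right foot screw. Point: on its axis, 11 mm below the bar's top, 14 mm above a black disc 46 mm across; x along the bar, z up. Clockwise from above raises the platform's right front corner 2.9 mm per rad, tilting it 0.0123 rad per rad about the line from rear foot to other knob. 0.12 N m, self-locking, keeps its height; stops 4.5 rad either side of level.
- bubble_left_top (a point): Pale bubble (11 mm long) of the left vial: a yellow-green tube level 56 mm long on the platform just behind the left knob, with two black marks 14 mm apart, lying along the platform's -x+y diagonal. Its middle is at x -105, y +157, z 13 mm in the platform's frame. The bubble runs to the high side, 0.37 mm per milliradian, and reads the left screw alone: between the marks = right.
- bubble_right_top (a point): Pale bubble (11 mm long) of the right vial: a yellow-green tube level 56 mm long on the platform just behind the right knob, with two black marks 14 mm apart, lying along the platform's -x-y diagonal. Its middle is at x -105, y -157, z 13 mm in the platform's frame. The bubble runs to the high side, 0.37 mm per milliradian, and reads the right screw alone: between the marks = right.
- slot_low_left (a point): Where a fully home tray's origin lies, left bay of the lower shelf, 40 mm up; axes as the platform's, tray slides in along +x, its x along this x. Slot 114 mm wide, 12 high, roofed only by lips 8 mm wide along the walls. Back stop 57.5 mm behind this point; slot begins 42.5 mm before it, flared mouth 15 mm more. A home tray sticks out 15 mm. Shelf surface at this point's height.
- slot_low_right (a point): Where a fully home tray's origin lies, right bay of the lower shelf, 40 mm up; axes as the platform's, tray slides in along +x, its x along this x. Slot 114 mm wide, 12 high, roofed only by lips 8 mm wide along the walls. Back stop 57.5 mm behind this point; slot begins 42.5 mm before it, flared mouth 15 mm more. A home tray sticks out 15 mm. Shelf surface at this point's height.
- slot_high_left (a point): Where a fully home tray's origin lies, left bay of the upper shelf, 96 mm up, set back 65 mm; axes as the platform's, tray slides in along +x, its x along this x. Slot 114 mm wide, 12 high, roofed only by lips 8 mm wide along the walls. Back stop 57.5 mm behind this point; slot begins 42.5 mm before it, flared mouth 15 mm more. A home tray sticks out 15 mm. Shelf surface at this point's height.
- slot_high_right (a point): Where a fully home tray's origin lies, right bay of the upper shelf, 96 mm up, set back 65 mm; axes as the platform's, tray slides in along +x, its x along this x. Slot 114 mm wide, 12 high, roofed only by lips 8 mm wide along the walls. Back stop 57.5 mm behind this point; slot begins 42.5 mm before it, flared mouth 15 mm more. A home tray sticks out 15 mm. Shelf surface at this point's height.
- tray1: Shallow tray with a blue rim, white floor and black upright handle (may be absent): a slab 115 mm deep (x), 110 mm wide (y), 8 mm thick, 0.2 kg. Origin: middle of its underside; z up; -x is the handle end (front).
- tray1_handle (a point): Grip point on the upright handle plate of tray1, 52.5 mm from the tray's origin along -x and 31 mm above its underside: the plate is 10 mm thick (x), 50 mm wide (y) and its top is 42 mm above the tray's underside. Axes as the tray's.
- tray2: Shallow tray with a blue rim, white floor and black upright handle (may be absent): a slab 115 mm deep (x), 110 mm wide (y), 8 mm thick, 0.2 kg. Origin: middle of its underside; z up; -x is the handle end (front).
- tray2_handle (a point): Grip point on the upright handle plate of tray2, 52.5 mm from the tray's origin along -x and 31 mm above its underside: the plate is 10 mm thick (x), 50 mm wide (y) and its top is 42 mm above the tray's underside. Axes as the tray's.
- tray3: Shallow tray with a blue rim, white floor and black upright handle (may be absent): a slab 115 mm deep (x), 110 mm wide (y), 8 mm thick, 0.2 kg. Origin: middle of its underside; z up; -x is the handle end (front).
- tray3_handle (a point): Grip point on the upright handle plate of tray3, 52.5 mm from the tray's origin along -x and 31 mm above its underside: the plate is 10 mm thick (x), 50 mm wide (y) and its top is 42 mm above the tray's underside. Axes as the tray's.
- tray4: Shallow tray with a blue rim, white floor and black upright handle (may be absent): a slab 115 mm deep (x), 110 mm wide (y), 8 mm thick, 0.2 kg. Origin: middle of its underside; z up; -x is the handle end (front).
- tray4_handle (a point): Grip point on the upright handle plate of tray4, 52.5 mm from the tray's origin along -x and 31 mm above its underside: the plate is 10 mm thick (x), 50 mm wide (y) and its top is 42 mm above the tray's underside. Axes as the tray's.
- rail_mid (a point): Middle of the top of the rack's round steel top rail (10 mm thick, along y, 234 mm clear between its two posts, this point 195 mm above the counter, 22 mm farther back than the upper slots' points). Axes as the platform's.
- label: Dark tent label with white panels: two panels 90 mm wide (y) leaning together, 60 mm apart over their feet (x), inner gap 16 mm under the crest, open below and at the ends; 0.16 kg, 89 mm tall. A wooden ridge grip, 12 mm thick (x), 40 long (y), rises from 57 to 89 mm above the feet. Origin: middle of its footprint on the counter, z up, ridge along y; both faces alike.
- label_seat (a point): Underside of the label's crest, 52 mm above its feet: this rests on top of the rail when the label hangs astride it. Axes as the label's.
- jar_peach: Bystander: clip-top jar of peaches, 80 mm across, 115 tall. Origin: middle of its underside.
- jar_jam: Bystander: clip-top jar of dark red jam, 72 mm across, 95 tall. Origin: middle of its underside.
- spice_tin: Bystander: low round green tin with a brass-coloured lid, 62 mm across, 52 tall. Origin: middle of its underside.
- ramekin: Bystander: white ramekin, 68 mm across, 45 tall. Origin: middle of its underside.
Mind the look-alikes: they are no part of the job. What is shaped like the tray2 but turquoise is not meant.

How it is judged:
On the way, in this order (a step that is already met when the one before it is completed fails the run):
1. the rack has been levelled (angle between platform's own z axis and vertical below 0.007 rad), for 0.5 s.
2. every tray is home in a slot of the rack, handle outwards (((distance between tray1 and slot_low_left below 0.008 m and x of tray1_handle in the frame of slot_low_left below -0.04 m) or (distance between tray1 and slot_low_right below 0.008 m and x of tray1_handle in the frame of slot_low_right below -0.04 m) or (distance between tray1 and slot_high_left below 0.008 m and x of tray1_handle in the frame of slot_high_left below -0.04 m) or (distance between tray1 and slot_high_right below 0.008 m and x of tray1_handle in the frame of slot_high_right below -0.04 m)) and ((distance between tray2 and slot_low_left below 0.008 m and x of tray2_handle in the frame of slot_low_left below -0.04 m) or (distance between tray2 and slot_low_right below 0.008 m and x of tray2_handle in the frame of slot_low_right below -0.04 m) or (distance between tray2 and slot_high_left below 0.008 m and x of tray2_handle in the frame of slot_high_left below -0.04 m) or (distance between tray2 and slot_high_right below 0.008 m and x of tray2_handle in the frame of slot_high_right below -0.04 m)) and ((distance between tray3 and slot_low_left below 0.008 m and x of tray3_handle in the frame of slot_low_left below -0.04 m) or (distance between tray3 and slot_low_right below 0.008 m and x of tray3_handle in the frame of slot_low_right below -0.04 m) or (distance between tray3 and slot_high_left below 0.008 m and x of tray3_handle in the frame of slot_high_left below -0.04 m) or (distance between tray3 and slot_high_right below 0.008 m and x of tray3_handle in the frame of slot_high_right below -0.04 m)) and ((distance between tray4 and slot_low_left below 0.008 m and x of tray4_handle in the frame of slot_low_left below -0.04 m) or (distance between tray4 and slot_low_right below 0.008 m and x of tray4_handle in the frame of slot_low_right below -0.04 m) or (distance between tray4 and slot_high_left below 0.008 m and x of tray4_handle in the frame of slot_high_left below -0.04 m) or (distance between tray4 and slot_high_right below 0.008 m and x of tray4_handle in the frame of slot_high_right below -0.04 m))), for 0.2 s.
At the end, for the whole second after the job is handed in: platform within 0.4 degrees (0.007 rad) of level; every tray present in a slot, within 8 mm of fully home, handle outwards; label astride the rail, crest on the bar (6 mm in height, 12 mm across), within 85 mm of the rail's middle, leaning under 14 degrees; all at rest (all of step 2 and angle between platform's own z axis and vertical below 0.007 rad and linear speed of each of tray1, tray2, tray3, tray4, label below 0.02 m/s and x of label_seat in the frame of rail_mid between -0.012 and 0.012 m and y of label_seat in the frame of rail_mid between -0.085 and 0.085 m and z of label_seat in the frame of rail_mid between -0.006 and 0.006 m and angle between label's own z axis and vertical below 0.25 rad and angular speed of platform below 0.05 rad/s); the robot touches nothing.
It fails at once if a jar, the tin or the ramekin was shoved aside (more than 30 mm) or knocked over (distance of any of jar_peach, jar_jam, spice_tin, ramekin from where it was at the start of the episode above 0.03 m or angle between any of jar_peach, jar_jam, spice_tin, ramekin's own z axis and vertical above 0.6 rad).
Of tray1, tray2, tray3, tray4 only 3 to 4 are there at a start; the rules pass over those that are not, and their reading is None.
At some moment in a run one of tray1, tray2, tray3, tray4 may be knocked a few centimetres aside while the robot is not near it.
Once in a run the grip may slacken for a moment while it holds something.
It also fails if it takes over 208 s, if anything falls off the work surface, if the arm or the gripper's body presses on something with over 40 N, if the wrist force passes 120 N, or if a joint passes its speed limit or range.

## Working session

There is one attempt and no reset: what is moved stays moved. The work goes in short steps, each a Python script; the robot and the scene stay as the last script left them, time stands still between calls to the robot, and variables do not carry over. Pictures are saved under pics/ and viewed, at most 14 in all, crops included, and the job is handed in when it is done.

```bash
mkdir -p pics; ls; python3 - <<'E'
from rig import manip
import cv2, numpy as np
for n in ["top","side"]:
    c=manip.camera(n); cv2.imwrite(f"pics/{n}0.png",c["image"][:,:,::-1])
    print(n,c["fx"],c["fy"],c["cx"],c["cy"],c["k1"]); print(np.round(c["cam_to_world"],4).tolist())
c=manip.camera("wrist");print(c["fx"],c["k1"],np.round(c["mount"],4).tolist())
print(manip.get_ee_rot(),manip.get_time())
E
```

```text
pics
top 555.100322797539 555.100322797539 321.58296030445484 236.8738641410824 -0.047669638135730066
[[-0.0118, -0.9846, 0.1742, 0.2603], [-0.9999, 0.0122, 0.0013, -0.0046], [-0.0034, -0.1742, -0.9847, 1.474], [0.0, 0.0, 0.0, 1.0]]
side 614.6496176300601 614.6496176300601 315.2130221478495 241.605111503991 0.005356457343624205
[[0.9985, -0.0374, 0.0392, 0.4429], [-0.0539, -0.6146, 0.787, -1.3031], [-0.0053, -0.7879, -0.6157, 1.1616], [0.0, 0.0, 0.0, 1.0]]
376.1879072703051 -0.05645298328435402 [[0.0001, -0.9464, -0.323, 0.0843], [1.0, 0.0001, 0.0, -0.0004], [-0.0, -0.323, 0.9464, -0.12], [0.0, 0.0, 0.0, 1.0]]
[-3.60229572e-01 -3.12071861e+00  1.84560688e-03] 0.15
```

View pics/top0.png

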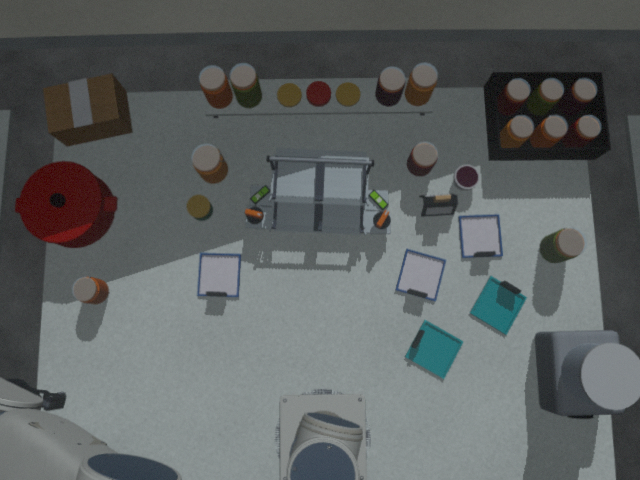

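View pics/side0.png

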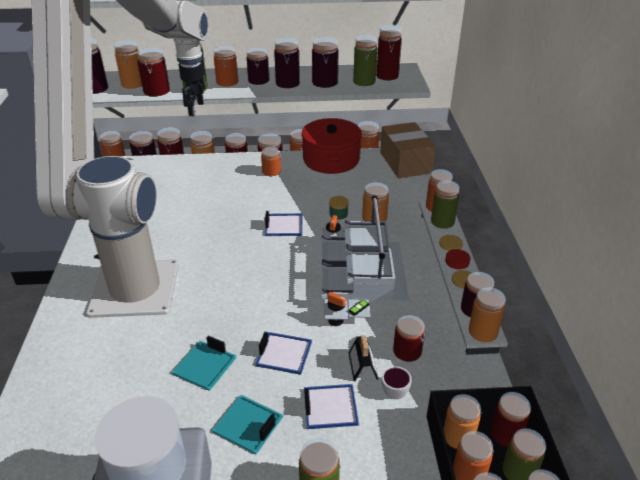

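Three blue‑rim trays are visible, all with handles toward the robot; the label stands at right, px (438,205). Next I write the helpers, get rough positions and look closely with the wrist camera.

```bash
cat > h.py <<'E'
from rig import manip
import cv2, numpy as np
from scipy.spatial.transform import Rotation as R
def down(yaw):  # tool x at yaw (deg) in world, z down; tool y = (sin,-cos)
    c,s=np.cos(np.radians(yaw)),np.sin(np.radians(yaw))
    return R.from_matrix(np.array([[c,s,0],[s,-c,0],[0,0,-1]])).as_rotvec()
def shot(name,file=None):
    p,r=manip.get_position(),manip.get_ee_rot()
    c=manip.camera(name)
    if name=="wrist":
        T=np.eye(4);T[:3,:3]=R.from_rotvec(r).as_matrix();T[:3,3]=p
        c["cam_to_world"]=T@c["mount"]
    c["K"]=np.array([[c["fx"],0,c["cx"]],[0,c["fy"],c["cy"]],[0,0,1]]);c["D"]=np.array([c["k1"],0,0,0])
    if file: cv2.imwrite(f"pics/{file}.png",c["image"][:,:,::-1])
    return c
def unproj(c,uv,z):
    n=cv2.undistortPoints(np.array(uv,float).reshape(-1,1,2),c["K"],c["D"]).reshape(-1,2)
    M=c["cam_to_world"];d=np.c_[n,np.ones(len(n))]@M[:3,:3].T
    return M[:3,3]+d*((z-M[2,3])/d[:,2])[:,None]
def proj(c,X):
    M=np.linalg.inv(c["cam_to_world"])
    return cv2.projectPoints(np.array(X,float).reshape(-1,1,3),cv2.Rodrigues(M[:3,:3])[0],M[:3,3],c["K"],c["D"])[0].reshape(-1,2)
def hsv(c): return cv2.cvtColor(c["image"],cv2.COLOR_RGB2HSV)
def blobs(mask,amin):
    n,l,s,ce=cv2.connectedComponentsWithStats(mask.astype(np.uint8))
    return [(int(s[i,4]),ce[i],l==i) for i in range(1,n) if s[i,4]>=amin]
def blue(c):
    h=hsv(c); return cv2.inRange(h,(106,90,40),(130,255,255))
def trays(c,amin=60):
    """blue rims -> list of (centre xyz, long-axis yaw deg) at z=8mm"""
    out=[]
    m=cv2.morphologyEx(blue(c),cv2.MORPH_CLOSE,np.ones((5,5)))
    for cn in cv2.findContours(m,cv2.RETR_EXTERNAL,cv2.CHAIN_APPROX_NONE)[0]:
        if cv2.contourArea(cn)<amin*10: continue
        w=unproj(c,cv2.convexHull(cn).reshape(-1,2),0.008)[:,:2]
        r=cv2.minAreaRect((w*1000).astype(np.float32)); out.append(r)
    return out
def F(): return np.round(manip.get_contact_force(),1)
E
python3 - <<'E'
from h import *
c=shot("top")
for r in trays(c): print("tray",np.round(r[0],0),np.round(r[1],0),round(r[2],1))
h=hsv(c); m=cv2.inRange(h,(3,170,120),(14,255,255)); m[:195]=0;m[235:]=0
for a,ce,_ in blobs(m,15): print("orange",a,np.round(ce),np.round(unproj(c,ce,.05),3))
print("rail ends",np.round(unproj(c,[(270,158),(373,160)],.195),3), "label ridge",np.round(unproj(c,[(424,197),(453,197)],.089),3))
print("jars",np.round(unproj(c,[(424,158),(208,163)],.1),3),np.round(unproj(c,[(199,207),(467,177)],.05),3))
manip.move_to([.57,.17,.35],down(180)); 
manip.servo_line([.57,.17,.24]); shot("wrist","wl"); 
manip.servo_line([.57,.17,.35]);manip.move_to([.57,-.17,.35],down(180)); manip.servo_line([.57,-.17,.24]); shot("wrist","wr")
manip.servo_line([.57,-.17,.45]);c=shot("top","top1")
for r in trays(c): print("tray",np.round(r[0],0),np.round(r[1],0),round(r[2],1))
print(manip.get_time(),manip.get_joint_positions())
import numpy as np
a=cv2.imread("pics/wl.png");b=cv2.imread("pics/wr.png")
cv2.imwrite("pics/w2.png",np.vstack([a[40:340],b[40:340]]))
E
```

```text
orange 45 [251. 212.] [[0.581 0.181 0.05 ]]
orange 42 [382. 219.] [[ 0.557 -0.16   0.05 ]]
rail ends [[ 0.681  0.119  0.195]
 [ 0.672 -0.129  0.195]] label ridge [[ 0.606 -0.267  0.089]
 [ 0.605 -0.342  0.089]]
jars [[ 0.707 -0.27   0.1  ]
 [ 0.701  0.288  0.1  ]] [[ 0.596  0.32   0.05 ]
 [ 0.669 -0.392  0.05 ]]
8.05 [-3.09857623e-01  2.19316502e-01  1.46955672e+00  1.80941619e-06
  1.45458677e+00 -1.88063724e+00]
```

View pics/w2.png

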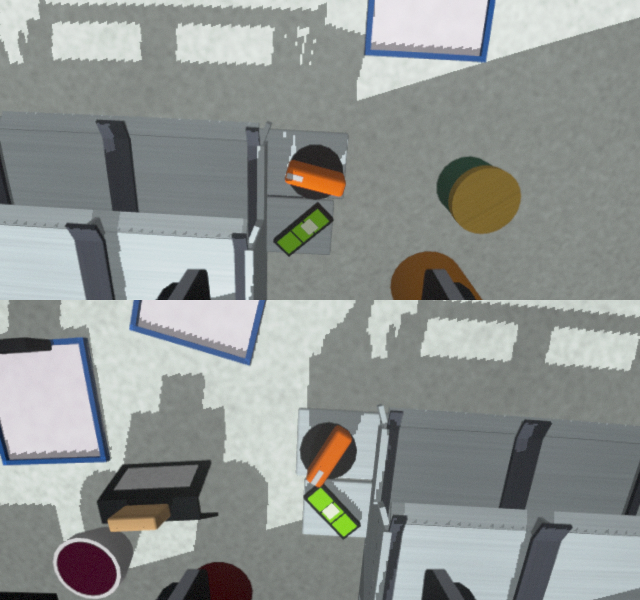

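Wrist pictures: left knob at about (316,218) with vial (303,268), right knob (328,492‑300+40) with vial (332,250). I zoom in on the vials.

```bash
python3 - <<'E'
import cv2,numpy as np
a=cv2.imread("pics/wl.png")[175:315,255:365];b=cv2.imread("pics/wr.png")[145:285,280:390]
cv2.imwrite("pics/z2.png",np.hstack([cv2.resize(x,None,fx=3.6,fy=3.6,interpolation=cv2.INTER_NEAREST) for x in (a,b)]))
t=cv2.cvtColor(cv2.imread("pics/top1.png"),cv2.COLOR_BGR2HSV)
for (u,v) in [(198,275),(400,265),(461,237)]: # rim left edges
    print([t[v,u+k].tolist() for k in range(-2,4)])
E
```

```text
[[90, 14, 142], [94, 14, 141], [109, 44, 121], [109, 97, 105], [113, 50, 117], [120, 15, 138]]
[[80, 10, 154], [90, 7, 150], [75, 7, 150], [90, 7, 152], [84, 8, 151], [98, 7, 150]]
[[94, 19, 95], [103, 74, 86], [107, 102, 100], [112, 44, 127], [117, 16, 145], [116, 12, 148]]
```

View pics/z2.png

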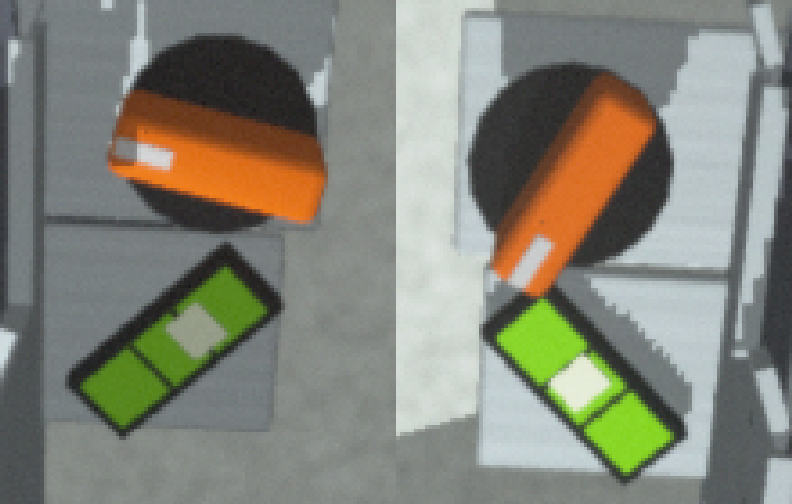

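View pics/top1.png

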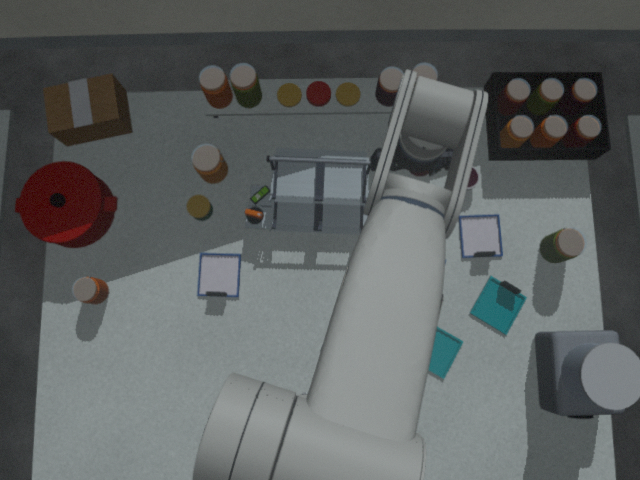

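```bash
python3 - <<'E'
from h import *
c=shot("wrist")
M=c["mount"]
def cam(p):
    T=np.eye(4);T[:3,:3]=R.from_rotvec(down(180)).as_matrix();T[:3,3]=p;d=dict(c);d["cam_to_world"]=T@M;return d
L=cam([.57,.17,.24]);Rr=cam([.57,-.17,.24])
fl=lambda p:np.array(p)/3.6+[255,175]
fr=lambda p:(np.array(p)-[396,0])/3.6+[280,145]
for n,C,f,disc,top,e,vial in (("L",L,fl,(215,132),(218,176),[(110,170),(308,223)],[(150,367),(199,333),(176,342)]),("R",Rr,fr,(570,165),(573,192),[(545,298),(655,125)],[(567,365),(602,409),(584,387)])):
    for zd in (.03,.04,.05,.06): print(n,zd,np.round(unproj(C,f(disc),zd)[0,:2],4),np.round(unproj(C,f(top),zd+.025)[0,:2],4))
    w=unproj(C,[f(x) for x in e],.07);d=w[1]-w[0];print("bar",np.degrees(np.arctan2(d[1],d[0]))%180,np.linalg.norm(d[:2]))
    v=unproj(C,[f(x) for x in vial],.046);print(np.round(v,4))
E
```

```text
L 0.03 [0.5753 0.1691] [0.5792 0.1698]
L 0.04 [0.5725 0.1691] [0.5761 0.1698]
L 0.05 [0.5698 0.1691] [0.5731 0.1698]
L 0.06 [0.5671 0.1691] [0.57   0.1698]
bar 74.27873585964052 0.04627112601099975
[[0.6328 0.1525 0.046 ]
 [0.6234 0.165  0.046 ]
 [0.6258 0.1592 0.046 ]]
R 0.03 [ 0.556  -0.1588] [ 0.557  -0.1589]
R 0.04 [ 0.5539 -0.1591] [ 0.5547 -0.1593]
R 0.05 [ 0.5518 -0.1595] [ 0.5524 -0.1596]
R 0.06 [ 0.5496 -0.1598] [ 0.55 -0.16]
bar 148.990834602253 0.045685883230132895
[[ 0.6029 -0.1595  0.046 ]
 [ 0.6147 -0.1507  0.046 ]
 [ 0.6087 -0.1552  0.046 ]]
```

```bash
cat >> h.py <<'E'
def guarded(p,dz,zmin,lim=3,rate=.06):
    """step down until contact or zmin; returns z"""
    z=p[2]; f0=manip.get_contact_force()[2]
    while z-dz>=zmin:
        z-=dz; manip.servo_line([p[0],p[1],z],rate=rate)
        if abs(manip.get_contact_force()[2]-f0)>lim: break
    return z
def turn(xy,yaw,dyaw):
    manip.move_to([*xy,.15],down(yaw)); manip.command_gripper(.028,40)
    manip.servo_line([*xy,.102],rate=.12)
    z=guarded([*xy,.102],.003,.072)+.002; manip.servo_line([*xy,z])
    manip.command_gripper(0,50); w=manip.get_width()
    n=max(1,int(np.ceil(abs(dyaw)/35)))
    for k in range(n): manip.move_to([*xy,z],down(yaw+dyaw*(k+1)/n))
    print("z",z,"w",w,"F",F(),"T",np.round(manip.get_torque(),2))
    manip.command_gripper(.030); manip.servo_line([*xy,.17],rate=.2)
E
python3 - <<'E'
from h import *
turn((.548,-.1595),149,18)
turn((.567,.1695),74.3,88)
manip.move_to([.57,.17,.26],down(180)); shot("wrist","wl2"); 
manip.move_to([.55,-.17,.26],down(180)); shot("wrist","wr2")
print(manip.get_time())
a=cv2.imread("pics/wl2.png")[155:305,255:365];b=cv2.imread("pics/wr2.png")[145:295,280:390]
cv2.imwrite("pics/z3.png",np.hstack([cv2.resize(x,None,fx=3.6,fy=3.6,interpolation=cv2.INTER_NEAREST) for x in (a,b)]))
E
```

```text
z 0.08899999999999998 w 0.013420353293839341 F [-0.5 -0.3  4.2] T [0.12 0.05 0.11]
z 0.08899999999999998 w 0.013051050500150579 F [ 9.5 -2.3 -5. ] T [-0.5  -1.32  0.11]
22.2167
```

View pics/z3.png

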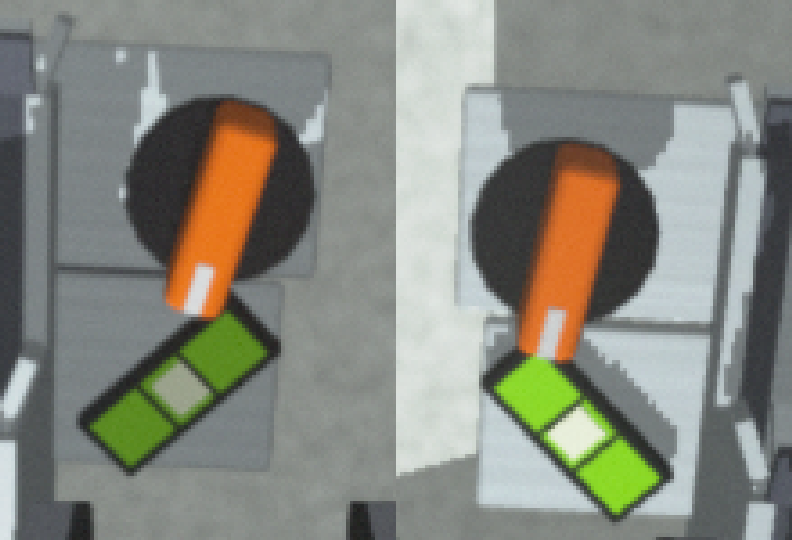

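Both bubbles sit centred between their marks (left (181,391), right (577,433) in the zoom). Now measure rack, trays and label from above.

```bash
sed -i 's/(106,90,40),(130,255,255)/(103,80,30),(128,255,255)/' h.py; python3 - <<'E'
from h import *
c=shot("top"); h=hsv(c); 
manip.move_to([.62,0.0,.42],down(180)); shot("wrist","rack")
for n,(x,y) in dict(A=(.42,-.27),B=(.52,-.43),C=(.42,.27)).items():
    manip.move_to([x,y-.07,.30],down(90)); c=shot("wrist","t"+n)
    for r in trays(c): print(n,np.round(r[0],1),np.round(r[1],1),round(r[2],1))
print(manip.get_time())
a=[cv2.imread(f"pics/{n}.png") for n in("rack","tA","tB","tC")]
s=lambda i:cv2.resize(i,(400,300),interpolation=cv2.INTER_AREA)
cv2.imwrite("pics/m.png",np.vstack([np.hstack([s(a[0]),s(a[1])]),np.hstack([s(a[2]),s(a[3])])]))
E
```

```text
A [ 516.  -431.4] [113.7 110.8] 1.5
A [ 413.1 -266. ] [109.2 114.5] 73.2
B [ 516. -432.] [114.7 109.5] 1.5
C [419.9 270.9] [109.3 114.2] 87.6
28.2333
```

View pics/m.png

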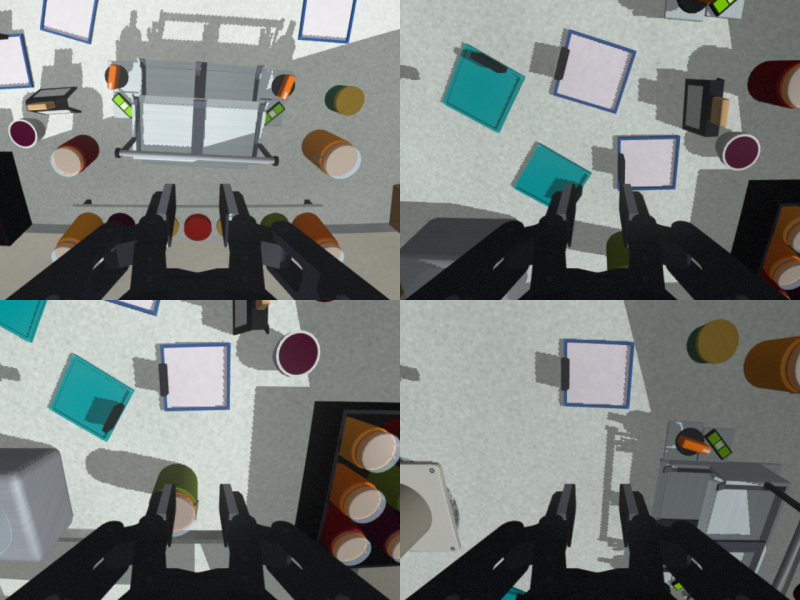

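View pics/rack.png

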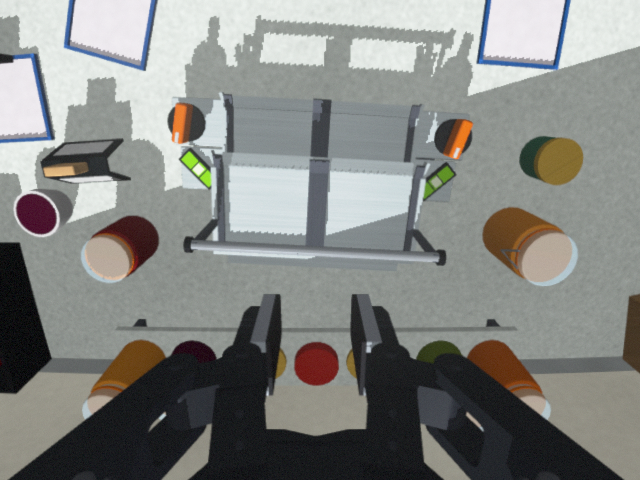

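Tray sizes come out at 110×115 as they should. Rack picture: rail from (193,244) to (441,257), middle divider at (319,100)…(316,243).

```bash
python3 - <<'E'
from h import *
c=shot("wrist")
T=np.eye(4);T[:3,:3]=R.from_rotvec(down(180)).as_matrix();T[:3,3]=[.62,0,.42];c["cam_to_world"]=T@c["mount"]
rl=unproj(c,[(191,244),(439,258)],.19);print("rail",np.round(rl,4),rl.mean(0)); d=rl[1]-rl[0];print("yaw",np.degrees(np.arctan2(-d[0],d[1])),np.linalg.norm(d))
print("div low",np.round(unproj(c,[(322,98),(320,150)],.055),4));print("div hi",np.round(unproj(c,[(319,160),(315,243)],.111),4))
P=np.array([.7222,-.0045]);y=np.radians(-3.2);Rz=np.array([[np.cos(y),-np.sin(y)],[np.sin(y),np.cos(y)]])
for nm,p in dict(knobL=(-.165,.165,.059),knobR=(-.165,-.165,.059),vL=(-.105,.157,.046),vR=(-.105,-.157,.046)).items():
    print(nm,np.round(proj(c,[*(P+Rz@p[:2]),p[2]]),1))
im=c["image"]
l=unproj(c,[(56,171),(99,169)],.089);print("label wrist(ridge)",np.round(l,4))
# other label view
im=cv2.imread("pics/rack.png"); cv2.imwrite("pics/lab.png",np.hstack([cv2.resize(im[120:210,20:140],None,fx=3.3,fy=3.3),cv2.resize(im[85:265,200:320][:90],None,fx=3.3,fy=3.3)]))
cv2.imwrite("pics/lab2.png",np.vstack([cv2.resize(cv2.imread("pics/tA.png")[100:240,420:600],None,fx=3,fy=3),]))
E
```

```text
rail [[ 0.6653 -0.1255  0.19  ]
 [ 0.6802  0.1234  0.19  ]] [ 0.67272999 -0.00101785  0.19      ]
yaw -3.4353541853683534 0.24935007020228991
div low [[0.5252 0.0065 0.055 ]
 [0.5878 0.0042 0.055 ]]
div hi [[ 0.5931  0.0026  0.111 ]
 [ 0.6929 -0.002   0.111 ]]
knobL [[452.2 133.8]]
knobR [[187.1 118.4]]
vL [[435.6 179. ]]
vR [[198.4 165.7]]
label wrist(ridge) [[ 0.6069 -0.3214  0.089 ]
 [ 0.6051 -0.2655  0.089 ]]
```

View pics/lab2.png

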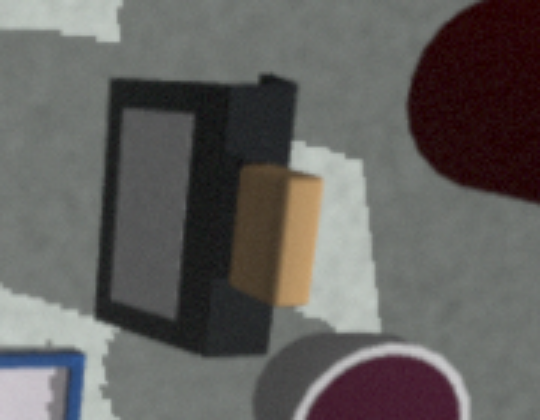

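Rack geometry is consistent (rail 249 mm, yaw −3.3°, the shelf fronts at x .525/.593 as predicted). Start with tray C (left, straightest).

```bash
cat >> h.py <<'E'
YAW=-3.2; u=np.array([np.cos(np.radians(YAW)),np.sin(np.radians(YAW))]); v=np.array([-u[1],u[0]])
RAIL=np.array([.6727,-.001]); UP=lambda z,p:[p[0],p[1],z]
SLOT=dict(ll=(RAIL-.087*u+.06*v,.04),lr=(RAIL-.087*u-.06*v,.04),hl=(RAIL-.022*u+.06*v,.096),hr=(RAIL-.022*u-.06*v,.096))
def find(xy):
    """measure the tray nearest xy with the wrist camera: centre, yaw"""
    manip.move_to([xy[0],xy[1]-.07,.30],down(90)); c=shot("wrist"); best=None
    for (x,y),(a,b),t in trays(c):
        if max(abs(max(a,b)-114.5),abs(min(a,b)-110))>3: print("skip",a,b);continue
        e=np.hypot(x/1000-xy[0],y/1000-xy[1]); t=(t+45)%90-45
        if best is None or e<best[0]: best=(e,np.array([x,y])/1000,t)
    print("tray",best); return best[1],best[2]
def pick(xy):
    p,t=find(xy); d=np.array([np.cos(np.radians(t)),np.sin(np.radians(t))]); g=p-.0525*d
    manip.move_to(UP(.10,g),down(t+90)); manip.command_gripper(.036,60)
    manip.servo_line(UP(.036,g),rate=.1); manip.command_gripper(0,90)
    print("w",manip.get_width(),"F",F(),manip.get_grip_force()); return g,t
def insert(s,dy=0.):
    q,zs=SLOT[s]; z=zs+.038; o=down(90+YAW); q=q+dy*v
    manip.servo_line(UP(z,q-.182*u),o,rate=.15); manip.hold(.2)
    f0=manip.get_contact_force(); print("w before",manip.get_width())
    for k in np.arange(-.182,-.0485,.004):
        manip.servo_line(UP(z,q+k*u),rate=.06); f=manip.get_contact_force()-f0
        if abs(f@[*u,0])>12 or np.abs(f).max()>15: break
    print("stop at",round(k*1000+52.5,1),"mm from home F",np.round(f,1),"w",manip.get_width())
    return k
def release():
    manip.command_gripper(.030); p=manip.get_position(); manip.servo_line(UP(p[2]+.07,p),rate=.15)
E
python3 - <<'E'
from h import *
g,t=pick((.42,.271)); manip.servo_line(UP(.09,g),rate=.15); insert("ll"); shot("wrist","i1"); print(manip.get_time())
E
```

```text
tray (np.float64(0.00021640352271525744), array([0.41979379, 0.27106564]), -2.3656768798828125)
w 0.008291482233924608 F [-0.3 -1.3  6.1] 88.1921374797821
w before 0.008546551199518934
stop at 2.5 mm from home F [-17.6   2.1  16. ] w 0.008597916690820646
41.6167
```

```bash
python3 - <<'E'
from h import *
release(); print(F()); g,t=pick((.413,-.266)); manip.servo_line(UP(.09,g),rate=.15); insert("lr"); release(); print(manip.get_time())
manip.move_to([.55,0,.36],down(180)); shot("wrist","r2")
E
```

```text
[-0.3 -0.1 -0.4]
tray (np.float64(7.937126334849061e-05), array([ 0.41296704, -0.2659278 ]), -16.811546325683594)
w 0.008305973721638719 F [ 0.  -0.3  4.9] 88.14143657684326
w before 0.008363726068649486
stop at 2.5 mm from home F [-18.9  -1.4  13.3] w 0.008101896353416625
58.25
```

View pics/r2.png

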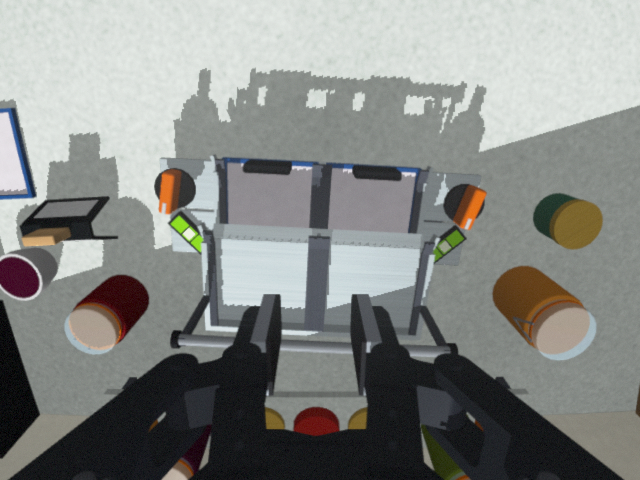

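Both lower trays are home, front rims at (268,160) and (377,170). Third tray goes to the upper right.

```bash
python3 - <<'E'
from h import *
g,t=pick((.516,-.432)); manip.servo_line(UP(.14,g),rate=.15); manip.servo_line([.40,-.33,.14],rate=.2); insert("hr"); release(); print(manip.get_time())
manip.move_to([.52,-.02,.36],down(180)); shot("wrist","r3")
T=[.60,-.31]
manip.move_to([.52,-.31,.36],down(180)); shot("wrist","lb"); print(manip.get_time())
a=cv2.imread("pics/r3.png")[60:360,120:520];b=cv2.imread("pics/lb.png")[60:360,120:520]
cv2.imwrite("pics/n.png",np.hstack([a,b]))
E
```

```text
tray (np.float64(0.00022649214737481427), array([ 0.5158927 , -0.43219946]), 1.4398587942123413)
w 0.007996566787351469 F [1.  1.6 5.6] 88.71209263801575
w before 0.008560577110502862
stop at 2.5 mm from home F [-20.   -1.9  13.5] w 0.008132562480095995
77.15
79.7667
```

View pics/n.png

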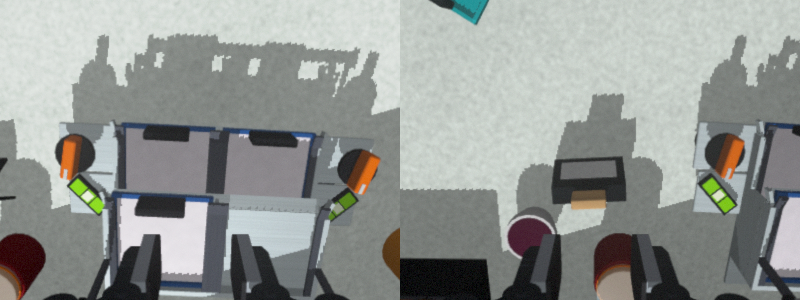

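```bash
python3 - <<'E'
from h import *
c=shot("wrist"); im=c["image"]; h=hsv(c)
m=cv2.inRange(h,(8,60,60),(22,255,255)); m[:200]=0;m[300:]=0;m[:,:260]=0;m[:,345:]=0
for a,ce,l in blobs(m,100):
    pts=np.argwhere(l)[:,::-1]; w=unproj(c,pts,.089)[:,:2]
    vv=h[...,2][l]; print(a,np.round(ce,1),np.round(w.min(0),4),np.round(w.max(0),4),"V",np.percentile(vv,[5,25,50,75,95]))
    r=cv2.minAreaRect((w*1000).astype(np.float32));print(r)
    top=l&(h[...,2]>np.percentile(vv,95)*.85); w=unproj(c,np.argwhere(top)[:,::-1],.089)[:,:2]
    print("top",top.sum(),cv2.minAreaRect((w*1000).astype(np.float32)))
# tray fronts from r3
c2=dict(c);T=np.eye(4);T[:3,:3]=R.from_rotvec(down(180)).as_matrix();T[:3,3]=[.52,-.02,.36];c2["cam_to_world"]=T@c["mount"]
bl=cv2.cvtColor(cv2.imread("pics/r3.png"),cv2.COLOR_BGR2RGB);bm=cv2.inRange(cv2.cvtColor(bl,cv2.COLOR_RGB2HSV),(103,80,30),(128,255,255))
for s in("ll","lr","hr"):
    q,z=SLOT[s]
    for dy in(-.04,.04):
        col=proj(c2,[*(q-.0575*u+dy*v),z+.008])[0]; rows=np.flatnonzero(bm[int(col[1])-15:int(col[1])+15,int(round(col[0]))])+int(col[1])-15
        if len(rows): 
            w=unproj(c2,[(col[0],rows[0]),(col[0],rows[-1])],z+.008)[:,:2]; print(s,dy,"rim from",np.round((w-q)@u*1000+57.5,1))
E
```

```text
637 [307.9 259. ] [ 0.5851 -0.3374] [ 0.6081 -0.298 ] V [ 86.   95.  105.  186.  199.2]
((597.0706176757812, -317.8089904785156), (22.748510360717773, 39.60124206542969), 2.9788622856140137)
top 248 ((603.803955078125, -317.8599548339844), (9.278754234313965, 37.42874526977539), 2.8740124702453613)
ll -0.04 rim from [-3.9  0.8]
ll 0.04 rim from [-3.8 -0.3]
lr -0.04 rim from [-3.2  0.3]
lr 0.04 rim from [-4.   0.7]
hr -0.04 rim from [-13.3   0.6]
hr 0.04 rim from [-5.1  0.7]
```

```bash
python3 - <<'E'
from h import *
g=np.array([.603,-.318]); manip.move_to(UP(.16,g),down(92.9)); manip.command_gripper(.036,60)
manip.servo_line(UP(.084,g),rate=.1); print(F()); manip.command_gripper(0,90); print(manip.get_width(),F())
manip.servo_line(UP(.32,g),rate=.15); q=RAIL+.001*u
manip.servo_line(UP(.32,q),down(90+YAW),rate=.15); manip.hold(.3); print(manip.get_width(),F())
manip.servo_line(UP(.25,q),rate=.1); shot("side","s1")
z=guarded(UP(.25,q),.003,.219,lim=4,rate=.04); print("z",z,F(),manip.get_width(),manip.get_time()); shot("side","s2")
a=cv2.imread("pics/s1.png")[150:350,290:450];b=cv2.imread("pics/s2.png")[150:350,290:450]
cv2.imwrite("pics/p.png",cv2.resize(np.hstack([a,b]),None,fx=2.4,fy=2.4))
E
```

```text
[ 0.2 -0.4  0.6]
0.010374775115223833 [ 1.4 -0.2  3.3]
0.010427624697669583 [ 0.3 -0.3 -1.8]
z 0.22599999999999998 [-3.5 -0.1  9.6] 0.010452078077011864 89.9417
```

View pics/p.png

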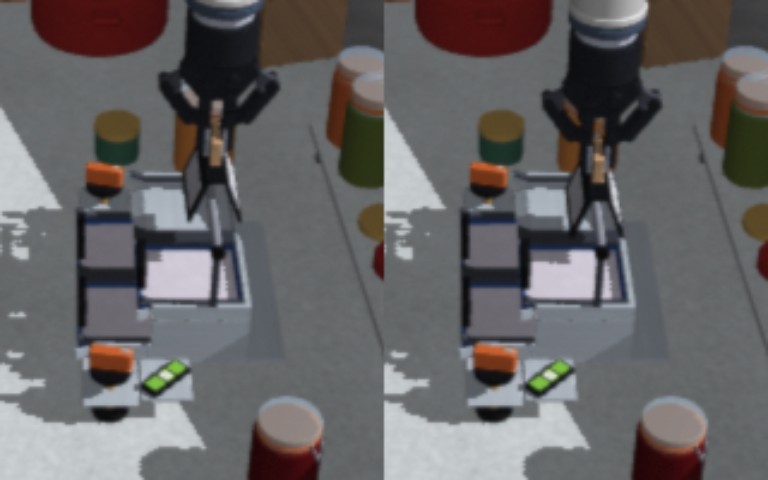

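The label is astride the rail, with contact at the expected height (0.226). Release, retreat and check everything.

```bash
python3 - <<'E'
from h import *
manip.command_gripper(.036); p=manip.get_position(); manip.servo_line(UP(.34,p),rate=.1)
manip.move_to([.48,0,.40],down(180)); manip.hold(.5); shot("wrist","f1"); shot("side","f2")
a=cv2.imread("pics/f1.png")[100:400,120:520]; b=cv2.resize(cv2.imread("pics/f2.png")[180:330,270:470],(400,300)); cv2.imwrite("pics/f.png",np.hstack([a,b])); print(manip.get_time(),F())
E
```

```text
93.7 [-0.5  0.  -0.4]
```

View pics/f.png

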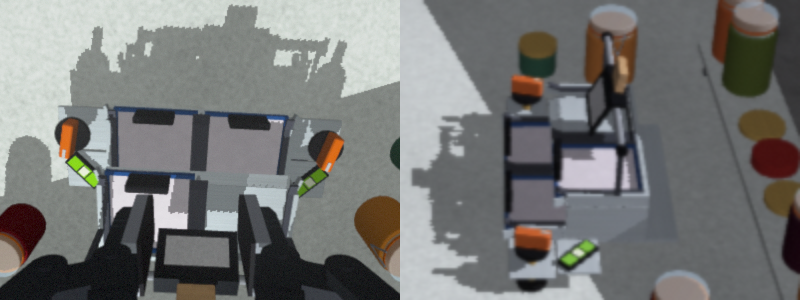

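```bash
python3 - <<'E'
from h import *
a=cv2.resize(cv2.imread("pics/s2.png")[180:270,340:430],(400,400),interpolation=cv2.INTER_CUBIC)
c=shot("side","f3"); b=cv2.resize(cv2.imread("pics/f3.png")[180:270,340:430],(400,400),interpolation=cv2.INTER_CUBIC); cv2.imwrite("pics/g.png",np.hstack([a,b]))
for dx in(-.02,0,.02):print(proj(c,[[*(RAIL+dx*u-.02*v),.143+.089],[*(RAIL+dx*u-.02*v),.195]]).round(1).tolist())
E
```

```text
[[371.0, 216.8], [370.3, 228.3]]
[[378.7, 216.8], [377.9, 228.3]]
[[386.4, 216.8], [385.5, 228.2]]
```

View pics/g.png

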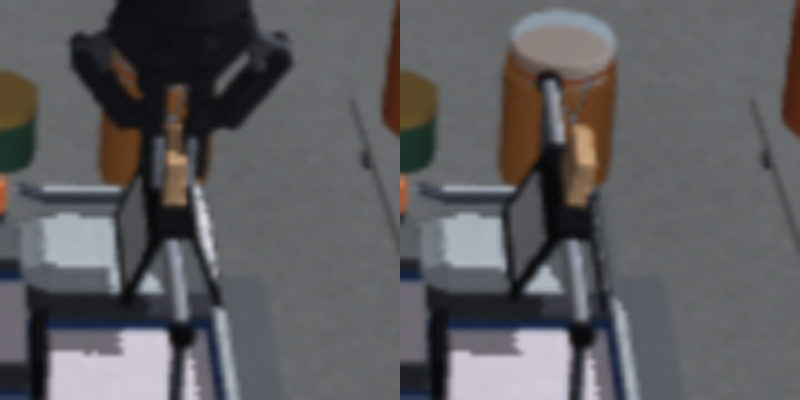

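The label hangs astride, leaning about 7° (limit 14°) and at rest. The bubbles are centred, the trays are home and the gripper is clear.

```bash
python3 -c "
from rig import manip
print(manip.sign_off(), manip.get_time())"
```

```text
the job is handed in; nothing more can be done
the job is handed in; nothing more can be done
```

I handed the job in at about 94 s of the 208 s allowed: the rack is level, the three trays present are home with handles outwards, and the label is astride the top rail, leaning about 7° (limit 14°); the sign-off call gave no verdict.

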